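# Free the drip plate trapped under the reagent rack

## Task

The thin white drip plate is trapped under the front of the loaded reagent rack. First stand the small amber bottle that is on the plate on the round cork mat, then slide the plate flat along the bench out from under the rack without shifting or tipping the rack or the bottles on it, and lay the plate flat, fin up, in the shallow steel tray. Set both down rather than dropping them, and leave the other glassware where it stands.

Things in the scene. Friction and masses are not known exactly. Their poses are not given: they have to be found in the camera images.
- rack: loose loaded rack, 1.1 to 1.7 kg, depth 160 (its x) x width 260 (its y) x height 156 mm; origin at bench level under its centre, z up; -x is its front, facing the robot. Lime green end panels, white back, bottom board at heights 10 to 24 mm (front face x = -80 mm), top board at heights 140 to 156 mm overhanging the front to x = -101 mm. The open bay between holds three amber bottles, fixed
- rack_runner (a point): rubber runner under the rack's front edge (rack x = -80 to -64, y = +-100, underside 5 mm up), resting on the plate with about a third of the weight; the rear feet stand on the bench. The rack stays put by itself if the plate is slid out level, slowly, along its length (pull 3 to 20 N); its front then sinks 2 mm onto short feet at y = +-118 mm. Point: runner's middle, underside
- topbottle_a: loose amber bottle, diameter 60, height 125 mm, standing on the rack's top board; origin at the centre of its underside
- topbottle_b: the second such bottle on the rack's top board
- plate: thin white plastic drip plate, 200 (its x) x 100 (its y) x 5 mm thick, 0.18 kg; origin at the centre of its underside, z up. Its +x end lies 45 to 60 mm under the rack's front, its -x end points roughly at the robot. An upright fin for gripping stands on it
- plate_fin (a point): point in the fin, 30 mm above the plate's underside at plate x = 12, y = 0 mm. Fin: x = -6 to +30 mm, 12 mm thick along y, 5 to 40 mm above the plate's underside. It is close to the rack and under its overhang, so the hand must lean away from the rack, towards the plate's -x end, by 25 to 45 degrees; the bottle stands in the way of that until moved
- plate_end (a point): middle of the plate's +x end (the trapped end), on its underside
- bottle: small amber bottle with a black cap, 0.18 kg, standing loose on the plate's -x half; body diameter 52 mm up to 78 mm height, then a shoulder, cap of diameter 30 mm from 95 to 115 mm height; origin at the centre of its underside
- tray: fixed shallow steel tray, outside 240 (its x) x 140 (its y) x 18 mm high, walls and floor 5 mm thick (inside 230 x 130 mm, inner floor 5 mm above the bench); origin at the centre of its underside. It may be left or right of the rack
- mat: fixed round cork mat, diameter 90, 8 mm thick, on the other side of the rack from the tray; origin at the centre of its underside
- flask: bystander: conical glass flask, diameter 60 at the foot, 104 mm high, beside the plate; origin at the centre of its underside
- beaker: bystander: open glass beaker, diameter 58, 85 mm high, beside the plate on the other side; origin at the centre of its underside
- jar: bystander: white jar with a red cap, diameter 60, 75 mm high; origin at the centre of its underside
- mortar: bystander: white ceramic bowl, diameter 84, 55 mm high; origin at the centre of its underside
Things that resemble listed ones, but are neither listed nor needed, are in the scene too. Of the things like the mat, leave any that is black or yellow; of the rest the smaller one is meant.

How it is judged (in metres and radians):
On the way, in this order (a step that is already met when the one before it is completed fails the run):
1. the small bottle stands upright and released on the cork mat (horizontal distance between bottle and mat below 0.018 m and angle between bottle's own z axis and vertical below 0.06 rad and height (world z) of bottle between 0.005 and 0.012 m and linear speed of bottle below 0.03 m/s and contact force between the fingers and bottle below 0.1 N), for 0.2 s.
2. the plate has been slid out flat: its trapped end is in front of the rack while it is still low and level (x of plate_end in the frame of rack below -0.083 m and height (world z) of plate below 0.04 m and angle between plate's own z axis and vertical below 0.2 rad).
At the end, for the whole second after the job is handed in: the small bottle stands upright on the cork mat (centres within 18 mm); the plate lies flat on the tray's floor, fin up (centres within 30 mm, tilt under 0.05 rad); the rack is within 15 mm of where it was, level, with both bottles standing on it; bottle and plate are at rest (all of step 1 and horizontal distance between plate and tray below 0.03 m and angle between each of plate, rack's own z axis and vertical below 0.05 rad and height (world z) of plate below 0.01 m and linear speed of plate below 0.02 m/s and distance of rack from where it was at the start of the episode below 0.015 m and angle between each of topbottle_a, topbottle_b's own z axis and vertical below 0.08 rad and height (world z) of each of topbottle_a, topbottle_b above 0.14 m); the robot touches nothing.
It fails at once if the rack is shifted by more than 15 mm or tipped (distance of rack from where it was at the start of the episode above 0.015 m or angle between rack's own z axis and vertical above 0.1 rad).
It fails at once if a bottle on the rack topples (angle between any of topbottle_a, topbottle_b's own z axis and vertical above 0.35 rad).
It fails at once if the small bottle is knocked over (angle between bottle's own z axis and vertical above 0.7 rad).
It fails at once if other glassware is moved by more than 25 mm or tipped over (distance of any of flask, beaker, jar, mortar from where it was at the start of the episode above 0.025 m or angle between any of flask, beaker, jar, mortar's own z axis and vertical above 0.5 rad).
It fails at once if the plate or the bottle is dropped or banged down (over 60 N) (contact force between plate and tray above 60 N or contact force between bottle and mat above 60 N).
It also fails if it takes over 64 s, if anything falls off the work surface, if the arm or the gripper's body presses on something with over 40 N, if the wrist force passes 120 N, or if a joint passes its speed limit or range.

## Robot

A 7-joint arm with a two-finger parallel gripper is mounted at the origin on the work surface. World frame = base frame: x ahead of the robot, y to its left, z up, the work surface at z = 0. Lengths are in m, angles in degrees, forces in N, time in s.
With the tool pointing down it reaches from about 0.4 to 0.875 m from the base axis. Payload 4.4 kg.
Tool frame: the origin (TCP) lies at the very end of the fingers, on their centre line; the grasp point (between the pads) lies 19 mm behind it; z points along the fingers, y is the direction in which the jaws open and shut (so a half turn about z gives the same grasp; the last joint's range is limited). The gripper opens to 85 mm and grips with 20 to 120 N. Pads are 22 mm wide; open, the fingers measure 114 mm over their backs; the gripper's body (76 mm by 85 mm) begins 54 mm behind the grasp point. The pads swing forward as they close: fully open they stand 13 mm farther back than shut.
Start: joints at [-71.666, 36.005, 2.206, 86.941, -1.547, 57.084, -1.146], TCP at [0.245, 0.602, 0.231] pointing down, gripper open.
Joint ranges: [-175.42, 175.42], [-21.48, 121.26], [-71.46, 75.88], [10.55, 141.38], [-63.04, 243.04], [13.31, 113.54], [-168.57, 168.57]. Speed limits (degrees/s): [147.25, 147.25, 180, 180, 180, 180, 180].

## Interface

Orientations are given as [roll, pitch, yaw] about the fixed x, y, z axes, in that order (R = Rz(yaw) Ry(pitch) Rx(roll)).
In Python, from bench import * gives the robot as it stands.
- The arm moves only by the tool play_rows, never from a script. Its argument "moves" is one flat list of numbers, 6 for each row, row after row: the shift along the world's x, y, z in mm, then the turn, a rotation vector about the world's x, y, z in degrees. A call has 1 to 12 rows; each row is the pose to reach, as a shift and turn from the pose commanded when the call began; what a row does not reach only later rows make up. A row lasts 1/10 s, in which the tool goes at most 50 mm and 8.59 degrees, less where a joint would pass 70% of its speed; a pose out of reach is approached as far as the arm can. A call with a gripper value outside its range is refused whole. "fingers" is the finger opening in mm, from 0 to 85.4, set as the call begins (left out, the last holds). The fingers move at their own pace and stop on an object; the grip force is fixed at half the most. Time passes only in rows, so rows that repeat a pose let the fingers close. It gives the time, the measured TCP pose, the force and the opening at its end, in the units of the state.
- observe(): the state, without advancing time (a new reading comes with each control period).
- camera(name): name is "side" or "top" or "wrist"; returns (picture, depth): 480x640x3 uint8, red, green, blue; 480x640 float32, m along the optical axis (not along the pixel's ray), 0 where there is no reading.
- camera_info(name): a dict with "fx", "fy", "cx", "cy" (pixels), "distortion" ([k1, k2, p1, p2, k3] as OpenCV has them; the pictures are not rectified), "xyz" and "attitude" of the camera in the world. Camera axes: x right, y down, z forward; pixel columns grow to the right and rows downward; lengths in m; the calibration is good to about 2 mm. A picture is of the moment at which its call begins: read the wrist's pose just before it. camera_info takes no time and is no camera call; for the wrist camera it gives the pose at the moment of the call.
- close_job(): hands the job in, once; it reports no verdict.
The state is a dict: "clock": time; "joints": joint angles; "joint_velocities": joint speeds; "tau": joint torques, N m; "tcp_pos": TCP position; "ee_rot": TCP orientation; "contact_force": force on the tool from outside, world axes, zero at the start; "wrist_torque": the same for the moment, N m; "width": opening from 0.0 (shut) to 1.0 (fully open).
Only numpy, scipy, OpenCV 4.12 (cv2) and the standard library are available. Lean on these libraries where they do the work, as an engineer would, in place of code of your own. Each camera call takes 0.05 s, during which the arm holds its last target. There are 200 camera calls.

## Working session

There is one attempt and no reset: what is moved stays moved. The work goes in short steps, Python scripts to look and compute and a tool call to move; the robot and the scene stay as the last step left them, time stands still between calls to the robot, and variables do not carry over. Pictures are saved under pics/ and viewed, about 8 in all and at most 12, crops included, and the job is handed in when it is done.

Besides the shell and the picture viewer there is one more tool, called after ">>>" as name(argument=value, ...) on one line, values as JSON. play_rows: Moves the arm, as the interface text tells. Its arguments: {"type":"object","properties":{"moves":{"type":"array"},"fingers":{"type":"number"}},"required":["moves"]}

```bash
mkdir -p pics; ls; cat > h.py <<'E'
from bench import *
import numpy as np, cv2
from scipy.spatial.transform import Rotation as R
def info(n):
    i=camera_info(n); K=np.array([[i['fx'],0,i['cx']],[0,i['fy'],i['cy']],[0,0,1]]); return i,K,np.array(i['distortion'],float)
def save(n,f):
    p,d=camera(n); cv2.imwrite('pics/'+f+'.png',p[:,:,::-1]); np.save('pics/'+f+'.npy',d); return p,d
E
python3 - <<'E'
from h import *
for n in("top","side","wrist"):
    print(n,camera_info(n)); save(n,n+'0')
print(observe())
E
```

```text
pics
top {'fx': 503.0514326724111, 'fy': 503.0514326724111, 'cx': 321.2238247267627, 'cy': 241.22756269840494, 'distortion': array([-0.06994302,  0.        ,  0.        ,  0.        ,  0.        ]), 'xyz': array([0.44917508, 0.07178116, 1.19774409]), 'attitude': array([-173.58502825,    1.19295578,  -90.88697856])}
side {'fx': 556.1092921122853, 'fy': 556.1092921122853, 'cx': 322.272755529484, 'cy': 244.67811393387777, 'distortion': array([0.00943613, 0.        , 0.        , 0.        , 0.        ]), 'xyz': array([-0.00649064, -0.74889352,  0.95390544]), 'attitude': array([-129.85501138,    0.93733244,  -34.07410645])}
wrist {'fx': 422.0972538519101, 'fy': 422.0972538519101, 'cx': 309.47378202219653, 'cy': 246.3913820728254, 'distortion': array([-0.01186626,  0.        ,  0.        ,  0.        ,  0.        ]), 'xyz': array([0.17087546, 0.63147213, 0.37296723]), 'attitude': array([1.62153138e+02, 1.21297139e-01, 6.78324504e+01])}
{'clock': 0.15, 'joints': array([-71.66616737,  36.04607796,   2.20230754,  86.98196257,
        -1.54787596,  57.08430817,  -1.14527214]), 'joint_velocities': array([-0.06881836, -0.16315966,  0.08671982, -0.28076387, -0.02411178,
       -0.00879613, -0.05132318]), 'tau': array([ 1.24538274e-03, -5.63806200e+01,  1.22722920e+00, -1.93652809e+01,
        1.10111595e-02,  7.43457873e-03, -6.65893452e-06]), 'tcp_pos': array([0.24436959, 0.6018096 , 0.23061255]), 'ee_rot': array([-1.79917276e+02, -7.74216735e-04,  1.57896790e+02]), 'contact_force': array([0.23191538, 1.14754308, 0.16374271]), 'wrist_torque': array([0.02267779, 0.06726928, 0.01830487]), 'width': 0.9979212678755024}
```

View pics/top0.png

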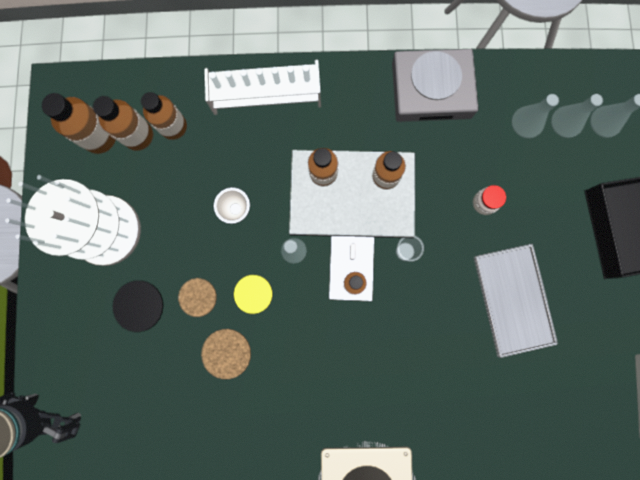

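View pics/side0.png

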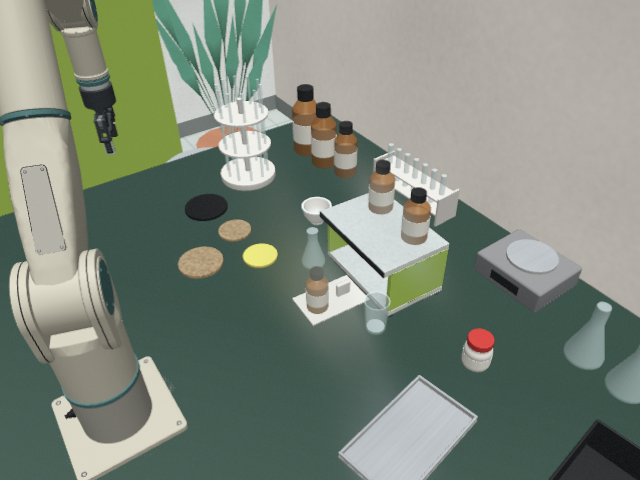

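Top view: robot at (365,470). Plate is at (352,268), its fin at (353,252), the bottle cap at (355,283), the rack at (353,193), flask (293,250), beaker (410,248), tray (515,300). Mat candidates are black (137,306), yellow (253,294), large cork (226,354) and small cork (197,297). The small cork fits, as it is neither black nor yellow and is the smaller of the rest. I'll measure and crop to confirm.

```bash
cat >> h.py <<'E'
def world(n,d,i,K,D):
    v,u=np.mgrid[0:480,0:640]; pts=np.stack([u,v],-1).reshape(-1,1,2).astype(float)
    r=cv2.undistortPoints(pts,K,D).reshape(480,640,2)
    c=np.dstack([r,np.ones((480,640))])*d[...,None]
    return c@R.from_euler('xyz',i['attitude'],degrees=True).as_matrix().T+i['xyz']
def ray(n,px,z,ii=None):
    i,K,D=ii or info(n); px=np.array(px,float).reshape(-1,1,2)
    r=cv2.undistortPoints(px,K,D).reshape(-1,2); r=np.c_[r,np.ones(len(r))]@R.from_euler('xyz',i['attitude'],degrees=True).as_matrix().T
    return i['xyz']+r*((z-i['xyz'][2])/r[:,2])[:,None]
E
python3 - <<'E'
from h import *
I={n:info(n) for n in('top','side')}
W={n:world(n,np.load(f'pics/{n}0.npy'),*I[n]) for n in I}
im={n:cv2.imread(f'pics/{n}0.png') for n in I}
np.set_printoptions(precision=4,suppress=True)
for nm,(u,v) in dict(cap=(355,283),plate=(340,285),fin=(353,247),racktop=(350,200),mat=(197,297),bigmat=(226,354),traymid=(515,300),bench=(300,300),capA=(322,157),capB=(392,161)).items(): print(nm,W['top'][v,u])
for nm,(u,v) in dict(cap=(317,272),plate=(340,308),mat=(235,230),traymid=(410,435),bench=(280,350),racktop=(385,235)).items(): print('side',nm,W['side'][v,u])
# segmentation
t=im['top'];h=cv2.cvtColor(t,cv2.COLOR_BGR2HSV)
def comp(mask,seed):
    n,l=cv2.connectedComponents(mask.astype(np.uint8)); return l==l[seed[1],seed[0]]
for nm,s in (('mat',(197,297)),('big',(226,354))):
    m=comp((h[...,1]>60)&(h[...,0]<25)&(h[...,2]>70),s); c=cv2.findContours(m.astype(np.uint8),0,1)[0]
    (x,y),r=cv2.minEnclosingCircle(max(c,key=cv2.contourArea)); vs,us=np.where(m)
    P=ray('top',[[us.mean(),vs.mean()],[us.mean()+np.sqrt(m.sum()/np.pi),vs.mean()]],.008); print(nm,us.mean(),vs.mean(),P[0],'diam',2*np.linalg.norm(P[1]-P[0]))
for nm,s,z in (('tray',(515,300),.018),('rack',(350,215),.156),('plate',(340,290),.005)):
    m=comp((t.min(2)>(95 if nm=='tray' else 135))&(np.abs(W['top'][...,2]-z)<(.02 if nm!='plate' else .006)),s)
    c=max(cv2.findContours(m.astype(np.uint8),0,1)[0],key=cv2.contourArea)
    b=cv2.boxPoints(cv2.minAreaRect(ray('top',c.reshape(-1,2),z)[:,:2].astype(np.float32)))
    e=b[1]-b[0];f=b[2]-b[1]; print(nm,b.mean(0),'sides',np.linalg.norm(e),np.linalg.norm(f),'ang',np.degrees(np.arctan2(e[1],e[0])),np.degrees(np.arctan2(f[1],f[0])));print(b)
a=cv2.resize(t[215:395,90:310],(660,540),interpolation=2); cv2.imwrite('pics/crop1.png',a)
E
```

```text
cap [0.4797 0.0216 0.1204]
plate [0.4788 0.0518 0.0074]
fin [0.565  0.0206 0.0396]
racktop [0.6525 0.0299 0.1576]
mat [0.4553 0.3912 0.0095]
bigmat [0.322  0.3204 0.015 ]
traymid [ 0.4357 -0.3619  0.0035]
bench [ 0.445   0.1474 -0.0054]
capA [0.7112 0.0854 0.2814]
capB [ 0.7006 -0.0451  0.2825]
side cap [0.4778 0.0121 0.1231]
side plate [ 0.5198 -0.0171  0.0088]
side mat [0.4541 0.388  0.009 ]
side traymid [ 0.4383 -0.3576  0.0075]
side bench [ 0.3431 -0.0399  0.003 ]
side racktop [ 0.6534 -0.0049  0.1573]
mat 196.96917808219177 297.0359589041096 [0.4552 0.3917 0.008 ] diam 0.09264304380814548
big 225.68791432942376 353.61958184599695 [0.3221 0.3226 0.008 ] diam 0.11793287922401612
tray [ 0.436  -0.3583] sides 0.14580083 0.24265528 ang -78.80773 11.192273
[[ 0.3028 -0.3103]
 [ 0.3311 -0.4534]
 [ 0.5692 -0.4063]
 [ 0.5409 -0.2632]]
rack [0.6673 0.0244] sides 0.18354757 0.25970963 ang -2.2825096 87.717476
[[ 0.5704 -0.1017]
 [ 0.7538 -0.109 ]
 [ 0.7642  0.1505]
 [ 0.5808  0.1578]]
plate [0.5189 0.0244] sides 0.15031673 0.102294356 ang -3.1051643 86.894806
[[ 0.4411 -0.0226]
 [ 0.5912 -0.0307]
 [ 0.5967  0.0714]
 [ 0.4466  0.0795]]
```

View pics/crop1.png

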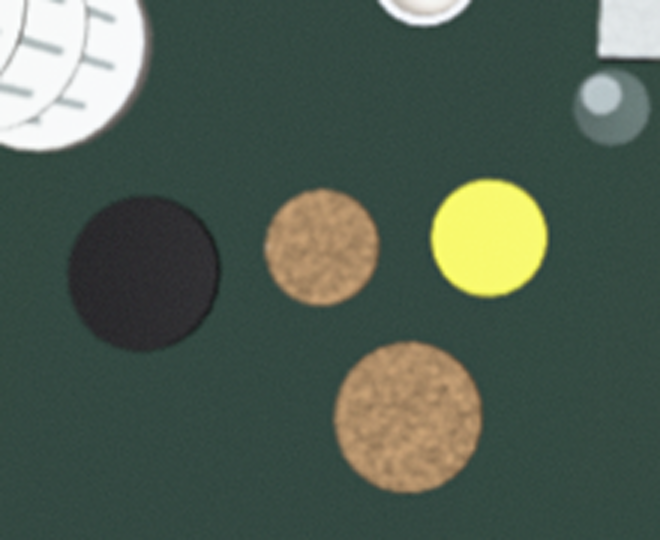

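Crop confirms the small cork mat at crop (321,247), world ≈ (0.455, 0.391), diameter 93 mm; the larger cork is 118 mm. The plate's -x end is near (0.444, 0.028) with heading −3°, and the rack's front face is near x = 0.598. Moving above the bottle now.

>>> play_rows(moves=[8, -20, 0, 0, 0, 1, 24, -60, 0, 0, 0, 3, 40, -100, 0, 0, 0, 5, 56, -140, 0, 0, 0, 7, 72, -180, 0, 0, 0, 9, 88, -220, 0, 0, 0, 11, 104, -260, 0, 0, 0, 13, 120, -300, 0, 0, 0, 15, 136, -340, 0, 0, 0, 16, 152, -380, 0, 0, 0, 17, 168, -420, 0, 0, 0, 18, 184, -460, 0, 0, 0, 19], fingers=85)

```text
clock: 1.35
tcp_pos: [0.4289, 0.1406, 0.2314]
ee_rot: [180.0, 0.0, 176.9]
contact_force: [1.0, -0.4, 0.1]
width: 0.997
```

>>> play_rows(moves=[12, -30, 0, 0, 0, 0, 24, -60, 0, 0, 0, 0, 34, -90, 0, 0, 0, 0, 34, -114, 0, 0, 0, 0, 34, -124, 0, 0, 0, 0, 34, -124, 0, 0, 0, 0])

```text
clock: 1.95
tcp_pos: [0.4623, 0.0172, 0.2312]
ee_rot: [-180.0, -0.0, 176.7]
contact_force: [-0.9, -0.0, -0.4]
width: 0.994
```

```bash
python3 - <<'E'
from h import *
np.set_printoptions(precision=4,suppress=True)
o=observe(); print({k:o[k] for k in('clock','joints','tcp_pos','ee_rot','contact_force')})
ii=info('wrist'); p,d=save('wrist','w1'); W=world('wrist',d,*ii); print(ii[0]['xyz'])
h=cv2.cvtColor(p,cv2.COLOR_RGB2HSV)
for name,(lo,hi) in dict(cap=(.11,.135),fin=(.034,.05),rack=(.15,.165)).items():
    m=(W[...,2]>lo)&(W[...,2]<hi)&(d>0)&(W[...,0]<.6)&(abs(W[...,1]-.02)<.07)&(d>.18)
    if m.sum()>20: q=W[m]; print(name,m.sum(),q.min(0),q.max(0),np.median(q,0)); v,u=np.where(m); print(u.min(),u.max(),v.min(),v.max())
# top/side cap triangulation: dark pixels
for n,s in(('top',(355,283)),('side',(317,272))):
    im=cv2.imread(f'pics/{n}0.png'); D=np.load(f'pics/{n}0.npy'); I=info(n); Q=world(n,D,*I)
    m=(Q[...,2]>.112)&(Q[...,2]<.13)&(Q[...,0]<.55)&(Q[...,0]>.4)&(abs(Q[...,1])<.08); q=Q[m]; print(n,m.sum(),q.min(0),q.max(0),q.mean(0))
E
```

```text
{'clock': 1.95, 'joints': array([ -6.29  ,  20.8778,   0.9104, 115.7098,  -0.4526,  43.4479,
        81.6314]), 'tcp_pos': array([0.4623, 0.0172, 0.2312]), 'ee_rot': array([-179.9821,   -0.0299,  176.7419]), 'contact_force': array([-0.9235, -0.0191, -0.41  ])}
[0.3831 0.0217 0.3737]
cap 1694 [0.4653 0.0051 0.11  ] [0.4943 0.0344 0.1221] [0.4784 0.0198 0.1198]
293 338 243 289
fin 715 [ 0.4538 -0.0053  0.034 ] [0.5725 0.045  0.05  ] [0.5449 0.0216 0.0397]
283 345 202 333
rack 7448 [ 0.5718 -0.05    0.15  ] [0.6   0.09  0.158] [0.5841 0.0191 0.1557]
215 435 422 467
top 153 [0.4669 0.0064 0.1125] [0.4948 0.0342 0.1245] [0.4811 0.0199 0.1202]
side 137 [0.4647 0.0034 0.1121] [0.4962 0.0347 0.1255] [0.4791 0.0169 0.1197]
```

View pics/w1.png

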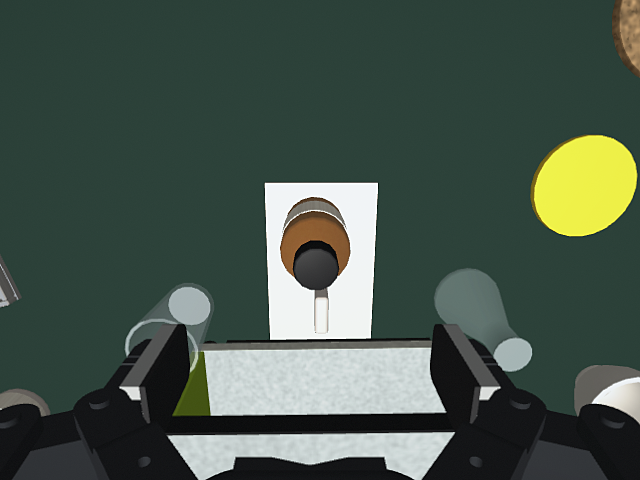

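Wrist view: bottle cap at (316,268), fin at (321,312), beaker and flask well out to the sides, rack edge at the bottom. Three views agree on the cap at (0.479, 0.020), top at 0.120 m, which matches 5 + 115 mm. Descending to grip the body.

>>> play_rows(moves=[5, 1, 0, 0, 0, 0, 17, 3, -10, 0, 0, 0, 17, 3, -40, 0, 0, 0, 17, 3, -70, 0, 0, 0, 17, 3, -100, 0, 0, 0, 17, 3, -130, 0, 0, 0, 17, 3, -155, 0, 0, 0, 17, 3, -170, 0, 0, 0, 17, 3, -177, 0, 0, 0, 17, 3, -179, 0, 0, 0, 17, 3, -179, 0, 0, 0])

```text
clock: 3.1
tcp_pos: [0.48, 0.022, 0.0526]
ee_rot: [180.0, 0.0, 176.9]
contact_force: [-0.2, -0.3, 0.1]
width: 0.993
```

>>> play_rows(moves=[0, 0, 0, 0, 0, 0, 0, 0, 0, 0, 0, 0, 0, 0, 0, 0, 0, 0, 0, 0, 0, 0, 0, 0, 0, 0, 0, 0, 0, 0, 0, 0, 0, 0, 0, 0, 0, 0, 0, 0, 0, 0, 0, 0, 0, 0, 0, 0], fingers=40)

```text
clock: 3.9
tcp_pos: [0.4803, 0.0211, 0.0535]
ee_rot: [180.0, 0.1, 176.9]
contact_force: [-1.0, -0.4, 7.7]
width: 0.59
```

>>> play_rows(moves=[0, 0, 4, 0, 0, 0, 0, 0, 12, 0, 0, 0, 0, 0, 25, 0, 0, 0, 0, 0, 45, 0, 0, 0, 0, 0, 70, 0, 0, 0, 0, 0, 95, 0, 0, 0, 0, 0, 115, 0, 0, 0, 0, 0, 125, 0, 0, 0, 0, 0, 125, 0, 0, 0])

```text
clock: 4.8
tcp_pos: [0.4803, 0.0213, 0.1786]
ee_rot: [180.0, 0.2, 176.9]
contact_force: [-0.5, 0.7, -1.5]
width: 0.589
```

```bash
python3 - <<'E'
from h import *
o=observe(); print(o['clock'],o['tcp_pos'],o['contact_force'],o['width'])
p,d=save('side','s2')
q=cv2.resize(p[110:390,200:480],(700,700))[:600]
cv2.imwrite('pics/s2c.png',cv2.resize(p[130:370,180:500],(800,600))[:,:,::-1])
E
```

```text
4.8 [0.48029117 0.02128468 0.17861593] [-0.54262413  0.72320828 -1.52981395] 0.5893101418707389
```

View pics/s2c.png

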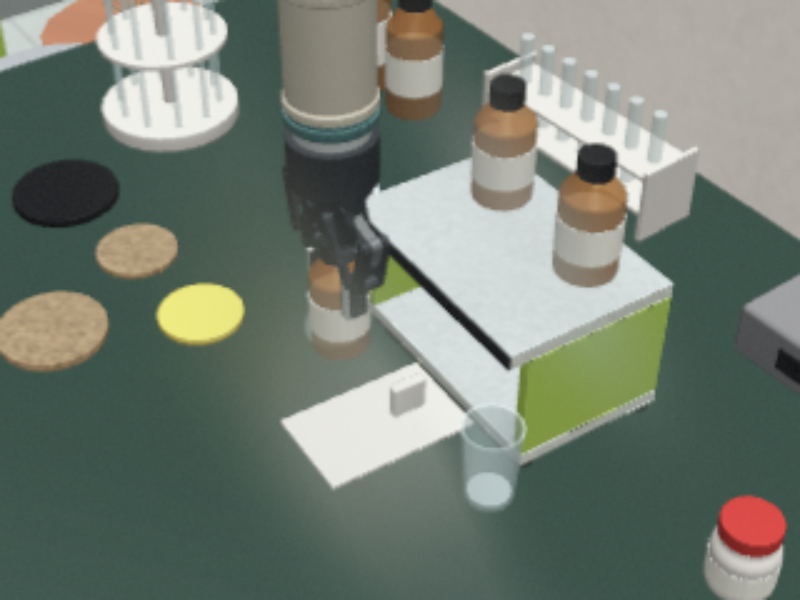

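The bottle is held upright at (340,310) in the crop; the plate, rack and bottles are unchanged. Carrying it to the mat.

>>> play_rows(moves=[0, 10, 0, 0, 0, 0, -3, 40, 0, 0, 0, 0, -6, 80, 0, 0, 0, 0, -9, 120, 0, 0, 0, 0, -12, 160, 0, 0, 0, 0, -15, 200, 0, 0, 0, 0, -18, 240, 0, 0, 0, 0, -21, 280, 0, 0, 0, 0, -23, 315, 0, 0, 0, 0, -25, 345, 0, 0, 0, 0, -25, 363, 0, 0, 0, 0, -25, 370, 0, 0, 0, 0])

```text
clock: 6.05
tcp_pos: [0.4524, 0.3943, 0.1756]
ee_rot: [-180.0, -0.1, 177.1]
contact_force: [-0.3, -0.1, -2.4]
width: 0.587
```

>>> play_rows(moves=[0, 0, -10, 0, 0, 0, 0, 0, -35, 0, 0, 0, 0, 0, -65, 0, 0, 0, 0, 0, -90, 0, 0, 0, 0, 0, -105, 0, 0, 0, 0, 0, -112, 0, 0, 0, 0, 0, -115, 0, 0, 0, 0, 0, -117, 0, 0, 0, 0, 0, -118, 0, 0, 0, 0, 0, -118, 0, 0, 0])

```text
clock: 7.05
tcp_pos: [0.4549, 0.3916, 0.06]
ee_rot: [179.9, 0.1, 176.9]
contact_force: [-0.4, -0.6, -1.4]
width: 0.592
```

```bash
python3 - <<'E'
from h import *
np.set_printoptions(precision=4,suppress=True)
o=observe(); print(o['clock'],o['tcp_pos'],o['contact_force'],o['width'],o['ee_rot'])
p,d=save('side','s3')
I=info('side');Q=world('side',d,*I)
ray_=ray
cv2.imwrite('pics/s3c.png',cv2.resize(p[130:290,150:350],(800,640))[:600,:,::-1])
E
```

```text
7.05 [0.4549 0.3916 0.06  ] [-0.3534 -0.594  -1.3777] 0.5918991384084457 [179.9435   0.0512 176.8965]
```

View pics/s3c.png

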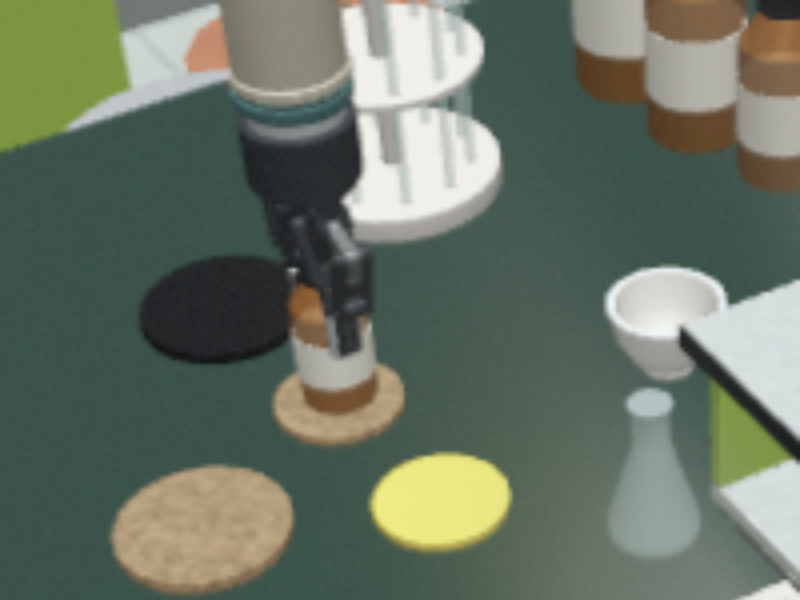

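The bottle is centred over the small cork mat at (340,400) in the crop, about 3 mm above contact. Lowering until contact.

>>> play_rows(moves=[0, 0, -1, 0, 0, 0, 0, 0, -2, 0, 0, 0, 0, 0, -3, 0, 0, 0, 0, 0, -3, 0, 0, 0])

```text
clock: 7.5
tcp_pos: [0.4547, 0.3913, 0.0566]
ee_rot: [180.0, 0.0, 176.9]
contact_force: [-0.3, -0.7, 1.8]
width: 0.586
```

Contact (force −1.4 → +1.8 N). Releasing and rising.

>>> play_rows(moves=[0, 0, 0, 0, 0, 0, 0, 0, 0, 0, 0, 0, 0, 0, 0, 0, 0, 0, 0, 0, 0, 0, 0, 0, 0, 0, 0, 0, 0, 0, 0, 0, 0, 0, 0, 0, 0, 0, 0, 0, 0, 0], fingers=85)

```text
clock: 8.2
tcp_pos: [0.4546, 0.3912, 0.0563]
ee_rot: [-180.0, -0.0, 176.9]
contact_force: [0.2, 0.6, 0.2]
width: 0.995
```

>>> play_rows(moves=[0, 0, 5, 0, 0, 0, 0, 0, 20, 0, 0, 0, 0, 0, 45, 0, 0, 0, 0, 0, 75, 0, 0, 0, 0, 0, 105, 0, 0, 0, 0, 0, 130, 0, 0, 0, 0, 0, 145, 0, 0, 0, 0, 0, 150, 0, 0, 0, 0, 0, 150, 0, 0, 0])

```text
clock: 9.1
tcp_pos: [0.4549, 0.3915, 0.2077]
ee_rot: [179.9, 0.1, 176.9]
contact_force: [-0.6, 0.3, 0.3]
width: 0.993
```

```bash
python3 - <<'E'
from h import *
np.set_printoptions(precision=4,suppress=True)
o=observe(); print(o['clock'],o['tcp_pos'],o['contact_force'],o['width'],o['ee_rot'])
for n in('wrist','side'):
    I=info(n);p,d=save(n,n+'4');Q=world(n,d,*I)
    m=(Q[...,2]>.115)&(Q[...,2]<.13)&(abs(Q[...,0]-.455)<.04)&(abs(Q[...,1]-.391)<.04)&(d>.18);q=Q[m];print(n,m.sum(),q.min(0),q.max(0),q.mean(0))
E
```

```text
9.1 [0.4549 0.3915 0.2077] [-0.63    0.258   0.3256] 0.9932769549193149 [179.9084   0.0853 176.8943]
wrist 2095 [0.4399 0.375  0.1151] [0.4694 0.4046 0.1249] [0.4535 0.3899 0.1225]
side 89 [0.4401 0.3731 0.1152] [0.4704 0.4043 0.1283] [0.454  0.3865 0.1227]
```

The bottle stands on the mat at (0.454, 0.390), underside ≈ 8 mm. Going to the fin with the hand leaning back 30°.

>>> play_rows(moves=[2, -10, 0, 0, 0, 0, 5, -45, 0, 0, 0, 0, 8, -85, 0, 0, 0, 0, 11, -125, 0, 0, 0, 0, 14, -165, 0, 0, 0, 0, 17, -205, 0, 0, 0, 0, 20, -245, 0, -0.2, -5, 0, 23, -285, 0, -0.5, -10, 0, 26, -320, 0, -0.8, -15, 0, 28, -350, 0, -1.1, -20, 0, 30, -366, -10, -1.4, -25, 0, 30, -366, -30, -1.6, -30, 0], fingers=60)

```text
clock: 10.4
tcp_pos: [0.4737, 0.0223, 0.1928]
ee_rot: [-175.7, 18.0, 176.6]
contact_force: [-0.7, -0.4, 0.3]
width: 0.699
```

>>> play_rows(moves=[0, 0, -10, 0, 0, 0, 0, 0, -18, 0, 0, 0, 0, 0, -18, 0, 0, 0])

```text
clock: 10.7
tcp_pos: [0.4732, 0.0233, 0.1737]
ee_rot: [-175.7, 17.8, 176.7]
contact_force: [-0.6, 0.5, 0.0]
width: 0.704
```

```bash
python3 - <<'E'
from h import *
np.set_printoptions(precision=4,suppress=True)
o=observe(); print(o['clock'],o['tcp_pos'],o['contact_force'],o['width'],o['ee_rot'],o['joints'])
for n in('wrist','top'):
    I=info(n);p,d=save(n,n+'5');Q=world(n,d,*I)
    m=(Q[...,2]>.036)&(Q[...,2]<.046)&(abs(Q[...,0]-.555)<.035)&(abs(Q[...,1]-.022)<.03)&(d>.1);
    v,u=np.where(m);q=Q[m]
    if len(q): print(n,m.sum(),q.min(0),q.max(0),q.mean(0),cv2.minAreaRect(q[:,:2].astype(np.float32)))
    m=(Q[...,2]>.001)&(Q[...,2]<.011)&(abs(Q[...,0]-.49)<.06)&(abs(Q[...,1]-.025)<.07)&(d>.1)&(p.min(2)>140)
    if m.sum(): print(n,'plate',m.sum(),cv2.boxPoints(cv2.minAreaRect(Q[m][:,:2].astype(np.float32))),Q[m][:,2].mean())
E
```

```text
10.7 [0.4732 0.0233 0.1737] [-0.5961  0.5211  0.0119] 0.7040124111934444 [-175.7272   17.8397  176.712 ] [ -9.4717  22.3224  -4.5222 133.0831  51.8899  13.8734  23.0917]
wrist 600 [0.5362 0.0151 0.036 ] [0.5723 0.0281 0.0413] [0.5528 0.0219 0.0393] ((0.5542479157447815, 0.02195090986788273), (0.011605976149439812, 0.0362713448703289), 86.32398223876953)
wrist plate 17894 [[ 0.44   -0.0218]
 [ 0.5497 -0.0281]
 [ 0.5554  0.0716]
 [ 0.4457  0.0779]] 0.004903279807118362
top 75 [0.5394 0.0159 0.036 ] [0.572  0.028  0.0439] [0.5551 0.0214 0.0398] ((0.555656373500824, 0.021916748955845833), (0.011725816875696182, 0.032638560980558395), 88.70335388183594)
top plate 1236 [[ 0.4516 -0.0265]
 [ 0.5489 -0.0281]
 [ 0.5506  0.0742]
 [ 0.4533  0.0758]] 0.005337434999912603
```

View pics/wrist5.png

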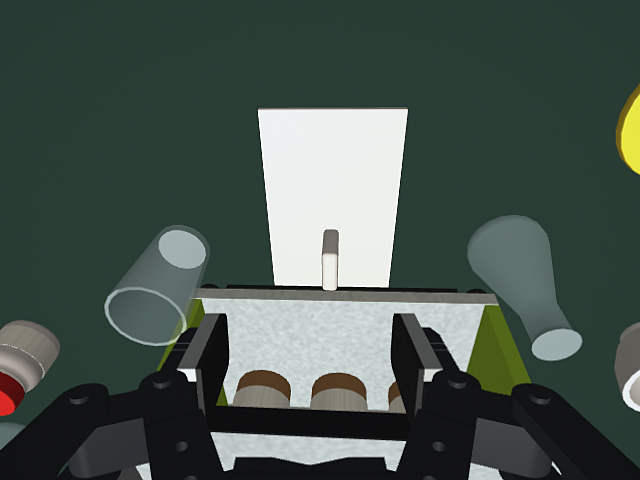

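Wrist view: fin at (330,260), plate clear, rack edge just below. The fin measures (0.555, 0.022), yaw −3.7°, top at 40 mm. The arm stopped at an 18° lean because joint 6 is at its lower limit (13.9°) this close in. I'll fit a quick kinematic model to see which leans are reachable at the fin and along the pull.

```bash
cat > kin.py <<'E'
import numpy as np, itertools
from scipy.spatial.transform import Rotation as R
from scipy.optimize import least_squares
E=lambda a,t:R.from_euler(a,t,degrees=True).as_matrix()
def fk(q,p,s=(-1,1,1)):
    h,A,B,G,C,F,T=p[:7]; M=E('z',-q[0]); x=np.array([0,0,h])
    M=M@E('y',q[1])@E('z',s[0]*q[2]); x=x+M@[B,0,A]
    M=M@E('y',q[3]); x=x+M@[G,0,0]; M=M@E('z',s[1]*q[4]); x=x+M@[0,0,C]
    M=M@E('y',q[5]); x=x+M@[F,0,0]; M=M@E('z',s[2]*q[6]+p[7]); x=x+M@[0,0,T]
    return x,M
D=[([-71.666,36.046,2.202,86.982,-1.548,57.084,-1.145],[.24437,.60181,.23061],[-179.917,0,157.897]),
([-6.29,20.8778,.9104,115.7098,-.4526,43.4479,81.6314],[.4623,.0172,.2312],[-179.98,-.03,176.74]),
([-9.4717,22.3224,-4.5222,133.0831,51.8899,13.8734,23.0917],[.4732,.0233,.1737],[-175.727,17.84,176.712])]
prior=np.array([.333,.316,.05,-.05,.384,.05,.25])
def fit():
    best=None
    for s in itertools.product((-1,1),repeat=3):
      for o in(0,90,180,270):
        def f(p):
            r=[]
            for q,x,e in D:
                X,M=fk(q,p,s); r+=list((X-x)*500)+list((R.from_matrix(M)*R.from_euler('xyz',e,degrees=True).inv()).as_rotvec()*30)
            return r+list((p[:7]-prior)*3)
        l=least_squares(f,np.r_[prior,o])
        if best is None or l.cost<best[0]: best=(l.cost,s,l.x)
    return best
lo=np.array([-175.42,-21.48,-71.46,10.55,-63.04,13.31,-168.57]);hi=np.array([175.42,121.26,75.88,141.38,243.04,113.54,168.57])
E
python3 - <<'E'
from kin import *
np.set_printoptions(precision=4,suppress=True)
b=fit();print(b)
c,s,p=b
for q,x,e in D: print(fk(q,p,s)[0]-x, (R.from_matrix(fk(q,p,s)[1])*R.from_euler('xyz',e,degrees=True).inv()).as_rotvec(degrees=True))
np.savez('kin.npz',s=s,p=p)
def ik(x,M,q0):
    f=lambda q: np.r_[(fk(q,p,s)[0]-x)*1000, R.from_matrix(fk(q,p,s)[1]@M.T).as_rotvec()*300,(q-q0)*1e-3]
    l=least_squares(f,np.clip(q0,lo+.01,hi-.01),bounds=(lo,hi)); return np.linalg.norm(f(l.x)[:6]),l.x
rng=np.random.default_rng(0)
seeds=[np.array(D[2][0]),np.array(D[1][0])]+[np.clip(np.array(D[1][0])+rng.normal(0,40,7),lo+1,hi-1) for _ in range(10)]
def pose(gx,gy,gz,yaw,lean):
    M=E('z',yaw)@E('y',-lean)@E('z',180)@E('x',180); a=M[:,2]; return np.array([gx,gy,gz])+.019*a,M
for yaw_f in (0,180):
  for nm,g,yaw in (('fin',(.5557,.0222,.033),-3.4),('pulled60',(.496,.0255,.033),-3.4),('tray',(.4475,-.3555,.04),11.2),('trayflip',(.424,-.3607,.04),191.2)):
    for lean in(25,28,32,38):
        x,M=pose(*g,yaw,lean); M=M@E('z',yaw_f)
        r=[ik(x,M,q) for q in seeds]; k=min(r,key=lambda t:t[0]+1e-3*np.abs(t[1]-seeds[0]).max()); print(yaw_f,nm,lean,'err %.2f'%k[0],k[1].round(0))
E
```

```text
(np.float64(157.67252987095782), (-1, -1, -1), array([ 0.8403,  0.3995,  0.0727,  0.1083,  0.5134,  0.0173,  0.517 ,
       90.0006]))
[-0.0201  0.0054  0.0026] [ 0.001   0.0008 -0.0006]
[ 0.0025  0.0265 -0.0079] [ 0.0021 -0.0003  0.0013]
[-0.0017 -0.0024  0.0053] [ 0.0004  0.0002 -0.0007]
0 fin 25 err 0.00 [ 43.  70. -33. 115. 143.  31. -21.]
0 fin 28 err 0.00 [ 46.  74. -33. 116. 154.  35. -26.]
0 fin 32 err 0.00 [ 32.  70. -23. 117. 166.  37. -50.]
0 fin 38 err 0.00 [  6.  70.  -8. 117. 171.  45. -79.]
0 pulled60 25 err 0.00 [ 48.  74. -32. 121. 154.  36. -26.]
0 pulled60 28 err 0.00 [ 33.  69. -24. 122. 163.  37. -48.]
0 pulled60 32 err 0.00 [ 14.  68. -13. 122. 170.  42. -71.]
0 pulled60 38 err 0.00 [ -2.  73.  -5. 120. 170.  52. -87.]
0 tray 25 err 0.00 [109.  74. -42. 101.  44.  23. 152.]
0 tray 28 err 0.00 [115.  78. -43. 100.  44.  24. 158.]
0 tray 32 err 0.00 [123.  84. -44. 100.  43.  25. 168.]
0 tray 38 err 0.00 [148. 109. -52.  97.  73.  39. 169.]
0 trayflip 25 err 0.00 [  9.  75.  23.  59. -10.  70. -54.]
0 trayflip 28 err 0.00 [ 10.  78.  21.  53.  -7.  75. -56.]
0 tra
[... 370 characters left out ...]
21.  62. -18. 121. 157.  29. 125.]
180 pulled60 28 err 0.00 [ 33.  69. -24. 122. 163.  37. 132.]
180 pulled60 32 err 0.00 [-24.  66.   7. 122. 168.  37.  75.]
180 pulled60 38 err 0.00 [-61.  80.  18. 121. 155.  41.  48.]
180 tray 25 err 0.00 [ 75.  58. -13. 100. -39.  23.  26.]
180 tray 28 err 0.00 [ 81.  60. -15. 100. -41.  23.  33.]
180 tray 32 err 0.00 [ 86.  63. -16. 100. -45.  26.  42.]
180 tray 38 err 0.00 [ 93.  67. -16.  97. -49.  31.  52.]
180 trayflip 25 err 0.00 [ 42.  74. -20.  59.  38.  73. 115.]
180 trayflip 28 err 0.00 [ 40.  77. -20.  53.  39.  78. 115.]
180 trayflip 32 err 0.00 [ 38.  83. -20.  45.  41.  84. 116.]
180 trayflip 38 err 0.00 [ 30.  92. -15.  27.  37.  95. 119.]
```

```bash
cat >> kin.py <<'E'
def fk(q,p,s=(-1,-1,-1)):
    h,A,B,G,C,F,T,o,y1,y2,y3=p; M=E('z',-q[0]); x=np.array([0,0,h])
    M=M@E('y',q[1])@E('z',s[0]*q[2]); x=x+M@[B,y1,A]
    M=M@E('y',q[3]); x=x+M@[G,0,0]; M=M@E('z',s[1]*q[4]); x=x+M@[0,y2,C]
    M=M@E('y',q[5]); x=x+M@[F,y3,0]; M=M@E('z',s[2]*q[6]+90); x=x+M@[0,0,T]
    return x,M
def fit2(prior,w=np.array([3,3,3,3,3,3,3,0,3,3,3])*3.):
    f=lambda p:np.r_[np.concatenate([(fk(q,p)[0]-x)*1000 for q,x,e in D]),(p-prior)*w]
    return least_squares(f,prior)
def mkik(p):
    def ik(x,M,q0,w=1e-3):
        f=lambda q: np.r_[(fk(q,p)[0]-x)*1000, R.from_matrix(fk(q,p)[1]@M.T).as_rotvec()*300,(q-q0)*w]
        l=least_squares(f,np.clip(q0,lo+.01,hi-.01),bounds=(lo,hi)); return np.linalg.norm(f(l.x)[:6]),l.x
    return ik
def pose(g,yaw,lean,f=0):
    M=E('z',yaw)@E('y',-lean)@E('z',180+f)@E('x',180); return np.array(g)+.019*M[:,2],M
E
python3 - <<'E'
from kin import *
np.set_printoptions(precision=3,suppress=True)
for nm,pr in dict(rizon=[.365,.395,.02,-.02,.385,.11,.27,90,0.03,0.02,0.0],franka=[.333,.316,.0825,-.0825,.384,.088,.3,90,0,0,0],gen3=[.285,.42,0,0,.314,0,.33,90,-.02,0,0],saw=[.317,.4,.0,0,.4,0,.27,90,-.05,0,0]).items():
    l=fit2(np.array(pr));print(nm,l.x,l.cost,max(np.abs(fk(q,l.x)[0]-x).max() for q,x,e in D)*1000,'mm')
E
```

```text
rizon [ 0.316  0.543  0.026  0.012  0.415  0.032  0.274 -0.003  0.    -0.004
 -0.024] 1.4988853751212117 0.33097123284552343 mm
franka [   0.318    0.544    0.024    0.011    0.414    0.03     0.278 -180.007
   -0.001   -0.013   -0.013] 2.905750753750888 0.3143967210885341 mm
gen3 [  0.333   0.555   0.007   0.004   0.39    0.007   0.332 360.008  -0.021
  -0.003  -0.003] 1.0870211433769756 0.0781010799344728 mm
saw [  0.323   0.548   0.018   0.008   0.405   0.022   0.298 360.008  -0.009
  -0.009  -0.009] 1.0827702028590962 0.21138147623806294 mm
```

```bash
cat > ev.py <<'E'
from kin import *
np.set_printoptions(precision=3,suppress=True)
P={'gen3':fit2(np.array([.285,.42,0,0,.314,0,.33,90,-.02,0,0])).x,'riz':fit2(np.array([.365,.395,.02,-.02,.385,.11,.27,90,0.03,0.02,0.0])).x}
E
timeout 300 python3 - <<'E'
from ev import *
rng=np.random.default_rng(0)
seeds=[np.array(D[2][0])]+[np.clip(np.array(D[1][0])+rng.normal(0,1,7)*[20,20,25,15,60,20,60],lo+1,hi-1) for _ in range(8)]
for k,p in P.items():
  ik=mkik(p)
  for f in (0,180):
   for nm,g,yaw in (('pre',(.495,.0255,.137),-3.4),('fin',(.5557,.0222,.033),-3.4),('pull60',(.496,.0255,.033),-3.4),('tray',(.4475,-.3555,.04),11.2),('trayflip',(.424,-.3607,.04),191.2)):
    for lean in(26,32,40):
        x,M=pose(g,yaw,lean,f); r=[ik(x,M,q) for q in seeds]; ok=[t for t in r if t[0]<.5]
        b=min(ok,key=lambda t:np.abs(t[1]-seeds[0]).max()) if ok else min(r,key=lambda t:t[0])
        print(k,f,nm,lean,'%.1f'%b[0],len(ok),b[1].round(0))
E
cat >> kin.py <<'E'
def E(a,t):
    t=np.radians(t);c,s=np.cos(t),np.sin(t)
    return np.array({'z':[[c,-s,0],[s,c,0],[0,0,1]],'y':[[c,0,s],[0,1,0],[-s,0,c]],'x':[[1,0,0],[0,c,-s],[0,s,c]]}[a])
def mkik(p):
    def ik(x,M,q0,it=80):
        q=np.clip(np.array(q0,float),lo,hi); lam=3.
        def err(q):
            X,N=fk(q,p); return np.r_[(x-X)*1000,.5*sum(np.cross(N[:,i],M[:,i]) for i in range(3))*300]
        e=err(q)
        for _ in range(it):
            if np.linalg.norm(e)<.3: break
            J=np.array([(err(q+d)-e)/.1 for d in np.eye(7)*.1]).T
            fr=np.ones(7,bool)
            for _ in range(4):
                Jf=J*fr; dq=-Jf.T@np.linalg.solve(Jf@Jf.T+lam*np.eye(6),e)
                bad=fr&(((q<=lo)&(dq<0))|((q>=hi)&(dq>0)))
                if not bad.any(): break
                fr&=~bad
            dq*=min(1,10/np.abs(dq).max()); q=np.clip(q+dq,lo,hi); e=err(q)
        return np.linalg.norm(e),q
    return ik
E
sed -i 's/^rng/rng/' ev.py
timeout 250 python3 -u - <<'E'
from ev import *
rng=np.random.default_rng(0)
seeds=[np.array(D[2][0])]+[np.clip(np.array(D[1][0])+rng.normal(0,1,7)*[20,20,25,15,60,20,60],lo+1,hi-1) for _ in range(8)]
for k,p in P.items():
  ik=mkik(p)
  for f in (0,180):
   for nm,g,yaw in (('pre',(.495,.0255,.137),-3.4),('fin',(.5557,.0222,.033),-3.4),('pull60',(.496,.0255,.033),-3.4),('tray',(.4475,-.3555,.04),11.2),('trayflip',(.424,-.3607,.04),191.2)):
    for lean in(26,32,40):
        x,M=pose(g,yaw,lean,f); r=[ik(x,M,q) for q in seeds]; ok=[t for t in r if t[0]<.5]
        b=min(ok,key=lambda t:np.abs(t[1]-seeds[0]).max()) if ok else min(r,key=lambda t:t[0])
        print(k,f,nm,lean,'%.1f'%b[0],len(ok),b[1].round(0))
E
```

```text
gen3 0 pre 26 0.3 7 [ 15.  35. -34. 140. 123.  29. -44.]
gen3 0 pre 32 0.2 2 [-17.  49. -25. 115.  65.  74. 162.]
gen3 0 pre 40 0.2 2 [-15.  48. -26. 115.  64.  71. 162.]
gen3 0 fin 26 0.3 7 [ 16.  52. -34. 132. 132.  39. -45.]
gen3 0 fin 32 0.2 7 [ 17.  55. -36. 136. 141.  49. -53.]
gen3 0 fin 40 0.2 7 [ 16.  60. -35. 141. 151.  65. -61.]
gen3 0 pull60 26 0.3 7 [ 16.  53. -36. 141. 137.  47. -54.]
gen3 0 pull60 32 0.2 2 [-13.  58. -26. 112.  69.  68. 162.]
gen3 0 pull60 40 0.2 2 [-11.  57. -26. 112.  68.  65. 163.]
gen3 0 tray 26 0.1 4 [ 29.  47.  11. 111. -33.  20. -12.]
gen3 0 tray 32 0.0 7 [ 30.  47.  11. 109. -33.  23. -11.]
gen3 0 tray 40 0.0 8 [ 31.  48.  12. 107. -33.  27. -10.]
gen3 0 trayflip 26 0.1 8 [ 10.  51.  14. 122.  81.  21.  47.]
gen3 0 trayflip 32 0.1 8 [ 10.  51.  14. 122.  81.  21.  48.]
gen3 0 trayflip 40 0.2 8 [ 11.  51.  14. 122.  82.  21.  50.]
gen3 180 pre 26 0.0 9 [ -9.  31.  -4. 128.  52.  13.  23.]
gen3 180 pre 32 0.0 8 [ -9.  31.  -4. 128.  52.  13.  23.]
gen3 180 pre 40 0.0 8 [ -9.  31.  -4. 128.  52.  13.  23.]
gen3 180 fin 26 0.2 9 [ -3.  46.  -6. 116
[... 1757 characters left out ...]
 -3.  45.  -6. 115.  35.  13.  46.]
riz 180 fin 32 0.1 9 [ -4.  45.  -6. 115.  36.  13.  44.]
riz 180 fin 40 0.1 9 [ -5.  45.  -5. 115.  37.  13.  42.]
riz 180 pull60 26 0.1 9 [ -8.  44.  -5. 123.  53.  13.  23.]
riz 180 pull60 32 0.1 8 [ -4.  44.  -7. 121.  35.  13.  44.]
riz 180 pull60 40 0.1 8 [ -5.  44.  -6. 121.  36.  13.  42.]
riz 180 tray 26 0.0 8 [  9.  51.  15. 119.  74.  19.  40.]
riz 180 tray 32 0.0 7 [  9.  51.  15. 118.  73.  19.  39.]
riz 180 tray 40 0.0 7 [  9.  51.  15. 118.  72.  19.  38.]
riz 180 trayflip 26 0.2 9 [ 46.  56. -25.  98.  43.  60.  96.]
riz 180 trayflip 32 0.2 9 [ 43.  58. -23.  95.  42.  66.  97.]
riz 180 trayflip 40 0.1 9 [ 39.  61. -20.  91.  41.  74.  97.]
```

```bash
sed -i 's/\.5\*sum(np.cross(N\[:,i\],M\[:,i\]) for i in range(3))\*300/R.from_matrix(M@N.T).as_rotvec()*300/' kin.py
cat > run.py <<'E'
from ev import *
rng=np.random.default_rng(0)
seeds=[np.array(D[2][0]),np.array(D[1][0])]+[np.clip(np.array(D[1][0])+rng.normal(0,1,7)*[20,20,25,15,60,20,60],lo+1,hi-1) for _ in range(6)]
p=P['gen3']; ik=mkik(p)
for f in (0,180):
   for nm,g,yaw in (('hi',(.545,.0255,.137),-3.4),('pre',(.495,.0255,.137),-3.4),('fin',(.5557,.0222,.033),-3.4),('pull60',(.496,.0255,.033),-3.4),('tray',(.4475,-.3555,.04),11.2),('trayflip',(.424,-.3607,.04),191.2)):
    for lean in(26,30,36):
        x,M=pose(g,yaw,lean,f); r=[ik(x,M,q) for q in seeds]; ok=[t for t in r if t[0]<.5]
        b=min(ok,key=lambda t:np.abs(t[1]-seeds[0]).max()) if ok else min(r,key=lambda t:t[0])
        print(f,nm,lean,'%.1f'%b[0],len(ok),b[1].round(0))
E
timeout 400 python3 -u run.py
```

```text
0 hi 26 0.3 5 [ 12.  35. -29. 133. 117.  24. -36.]
0 hi 30 0.3 6 [ 15.  37. -33. 136. 127.  31. -45.]
0 hi 36 0.3 6 [ 15.  40. -35. 140. 138.  42. -56.]
0 pre 26 0.2 6 [ 15.  35. -34. 140. 124.  29. -44.]
0 pre 30 7.7 0 [ 15.  36. -35. 141. 129.  34. -50.]
0 pre 36 28.7 0 [ 14.  37. -35. 141. 132.  38. -53.]
0 fin 26 0.3 5 [ 16.  52. -34. 132. 132.  39. -45.]
0 fin 30 0.2 6 [ 17.  54. -35. 135. 139.  46. -51.]
0 fin 36 0.2 6 [ 16.  58. -35. 139. 146.  57. -58.]
0 pull60 26 0.2 5 [ 16.  53. -36. 141. 137.  47. -54.]
0 pull60 30 11.7 0 [ 16.  55. -36. 141. 140.  51. -56.]
0 pull60 36 30.8 0 [ 14.  57. -36. 141. 142.  57. -58.]
0 tray 26 0.3 1 [ 78.  56. -46. 121.  91.  13.  63.]
0 tray 30 0.2 2 [ 82.  58. -49. 123. 104.  13.  54.]
0 tray 36 0.3 6 [ 89.  65. -56. 124. 116.  16.  49.]
0 trayflip 26 0.1 4 [ 10.  60.  32.  94. -12.  52. -37.]
0 trayflip 30 0.2 4 [  9.  62.  33.  91. -10.  56. -39.]
0 trayflip 36 0.3 4 [  8.  65.  34.  87.  -8.  61. -42.]
180 hi 26 0.3 6 [ -5.  33.  -4. 133. 148.  13. 112.]
180 hi 30 0.2 6 [ -3.  34.  -7. 136. 154.  21. 106.]
180 hi 36 0.2 6 [  7.  38. -22.
[... 164 characters left out ...]
141. 169.  27.  88.]
180 fin 26 0.2 6 [  9.  50. -23. 132. 141.  33. 123.]
180 fin 30 0.2 6 [ 11.  52. -25. 135. 146.  41. 119.]
180 fin 36 0.2 6 [ 15.  57. -32. 139. 148.  56. 120.]
180 pull60 26 0.2 6 [  8.  50. -24. 141. 147.  41. 115.]
180 pull60 30 10.8 0 [ -8.  50.  -1. 141. 170.  40.  88.]
180 pull60 36 29.1 0 [-18.  53.  13. 141. 181.  45.  73.]
180 tray 26 12.8 0 [ 59.  48. -15. 116. -63.  13.  33.]
180 tray 30 20.1 0 [ 65.  50. -20. 116. -63.  13.  36.]
180 tray 36 14.7 0 [ 82.  59. -42. 127. 173.  13. 169.]
180 trayflip 26 0.3 8 [ 42.  56. -23.  95.  39.  62.  98.]
180 trayflip 30 0.2 8 [ 40.  57. -21.  92.  38.  66.  99.]
180 trayflip 36 0.3 8 [ 37.  60. -20.  88.  38.  72.  99.]
```

```bash
cat > sim.py <<'E'
from ev import *
from bench import observe
p=P['gen3']; ik=mkik(p)
def run(q,wps,n=8,verbose=1):
    (g0,y0,l0)=wps[0]
    for g,y,l in wps[1:]:
        wm=0;qs=q
        for t in np.linspace(0,1,n+1)[1:]:
            x,M=pose(np.array(g0)*(1-t)+np.array(g)*t,y0*(1-t)+y*t,l0*(1-t)+l*t); e,q=ik(x,M,q,25); wm=max(wm,e)
        if verbose: print(g,y,l,'worst %.1f end %.1f'%(wm,e),q.round(0))
        g0,y0,l0=g,y,l
    return q
E
timeout 300 python3 -u - <<'E'
from sim import *
o=observe(); q=o['joints']; print(q)
for L in(20,23,26):
    print(L)
    g0=(.467,.0235,.192)
    q1=run(q,[(g0,-3.4,18),((.50,.0255,.25),-3.4,10),((.545,.0228,.137),-3.4,L),((.5557,.0222,.033),-3.4,L),((.496,.0255,.033),-3.4,L),((.486,.0255,.033),-3.4,L),((.486,.0255,.085),-3.4,0)])
E
```

```text
[ -9.502  22.23   -4.532 132.996  51.742  13.903  23.206]
20
(0.5, 0.0255, 0.25) -3.4 10 worst 0.3 end 0.2 [ 19.  22. -35. 119.  26.  36.  53.]
(0.545, 0.0228, 0.137) -3.4 20 worst 5.1 end 5.1 [  5.  33. -17. 127.  79.  13.   2.]
(0.5557, 0.0222, 0.033) -3.4 20 worst 3.0 end 0.3 [ 14.  49. -29. 128. 120.  28. -34.]
(0.496, 0.0255, 0.033) -3.4 20 worst 0.3 end 0.2 [ 16.  50. -35. 137. 127.  36. -44.]
(0.486, 0.0255, 0.033) -3.4 20 worst 0.3 end 0.3 [ 17.  51. -36. 138. 128.  38. -45.]
(0.486, 0.0255, 0.085) -3.4 0 worst 3.1 end 0.2 [ 20.  43. -39. 121.  51.  34.  30.]
23
(0.5, 0.0255, 0.25) -3.4 10 worst 0.3 end 0.2 [ 19.  22. -35. 119.  26.  36.  53.]
(0.545, 0.0228, 0.137) -3.4 23 worst 5.8 end 3.5 [  8.  34. -22. 130. 103.  17. -22.]
(0.5557, 0.0222, 0.033) -3.4 23 worst 0.3 end 0.3 [ 15.  51. -32. 130. 126.  33. -40.]
(0.496, 0.0255, 0.033) -3.4 23 worst 0.3 end 0.2 [ 17.  52. -37. 139. 132.  42. -48.]
(0.486, 0.0255, 0.033) -3.4 23 worst 0.2 end 0.2 [ 17.  52. -37. 140. 132.  44. -50.]
(0.486, 0.0255, 0.085) -3.4 0 worst 4.8 end 0.3 [ 20.  43. -39. 121.  51.  34.  30.]
26
(0.5, 0.0255, 0.25) -3.4 10 worst 0.3 end 0.2 [ 19.  22. -35. 119.  26.  36.  53.]
(0.545, 0.0228, 0.137) -3.4 26 worst 6.4 end 0.3 [ 13.  35. -30. 133. 117.  24. -35.]
(0.5557, 0.0222, 0.033) -3.4 26 worst 0.3 end 0.3 [ 17.  52. -34. 132. 132.  39. -45.]
(0.496, 0.0255, 0.033) -3.4 26 worst 0.3 end 0.3 [ 17.  54. -38. 141. 136.  48. -52.]
(0.486, 0.0255, 0.033) -3.4 26 worst 5.7 end 5.7 [ 17.  54. -38. 141. 135.  48. -52.]
(0.486, 0.0255, 0.085) -3.4 0 worst 3.8 end 0.2 [ 20.  43. -39. 121.  51.  34.  30.]
```

The model shows a lean of about 25° works at the fin and along the pull, with joint 5 swinging round. I'll work out the shift to a pre-grasp on the approach axis.

```bash
cat > to.py <<'E'
import sys
from kin import pose,R,np
from bench import observe
def to(g,yaw,lean,o=None):
    o=o or observe(); x,M=pose(g,yaw,lean)
    d=(x-o['tcp_pos'])*1000; r=(R.from_matrix(M)*R.from_euler('xyz',o['ee_rot'],degrees=True).inv()).as_rotvec(degrees=True)
    print('target tcp',x.round(4),'shift',d.round(1),'rotvec',r.round(1)); return d,r
if __name__=='__main__':
    a=[float(v) for v in sys.argv[1:]]; o=observe(); print(o['clock'],o['tcp_pos'].round(4),o['ee_rot'].round(1),o['contact_force'].round(1),o['joints'].round(1),round(o['width'],3)); to(a[:3],a[3],a[4],o)
E
python3 to.py .515 .0245 .12 -3.4 25; python3 to.py .545 .023 .17 -3.4 25
```

```text
10.8 [0.4741 0.0238 0.1748] [-175.8   18.   176.7] [-0.8  0.7  0. ] [ -9.5  22.2  -4.5 133.   51.7  13.9  23.2] 0.702
target tcp [0.523  0.024  0.1028] shift [ 48.9   0.2 -72. ] rotvec [ 3.5 -7.2  1.4]
10.8 [0.4741 0.0238 0.1748] [-175.8   18.   176.7] [-0.8  0.7  0. ] [ -9.5  22.2  -4.5 133.   51.7  13.9  23.2] 0.702
target tcp [0.553  0.0225 0.1528] shift [ 78.9  -1.3 -22. ] rotvec [ 3.5 -7.2  1.4]
```

>>> play_rows(moves=[5, 0, -5, 0, 0, 0, 12, 0, -15, 0, 0, 0, 20, 0, -27, 0.5, -1, 0.2, 30, 0, -40, 1, -2, 0.5, 38, 0, -52, 2, -3.5, 0.8, 44, 0, -62, 2.8, -5, 1.1, 49, 0, -70, 3.5, -6.5, 1.4, 49, 0, -72, 3.5, -7.2, 1.4, 49, 0, -72, 3.5, -7.2, 1.4, 49, 0, -72, 3.5, -7.2, 1.4, 49, 0, -72, 3.5, -7.2, 1.4, 49, 0, -72, 3.5, -7.2, 1.4])

```text
clock: 12.0
tcp_pos: [0.5241, 0.0246, 0.1039]
ee_rot: [-180.0, 25.1, 176.6]
contact_force: [-0.2, 0.5, 0.5]
width: 0.707
```

```bash
python3 to.py .515 .0245 .12 -3.4 25
```

```text
12.0 [0.5241 0.0246 0.1039] [-180.    25.1  176.6] [-0.2  0.5  0.5] [  9.4  36.3 -26.9 136.  124.2  25.6 -45. ] 0.707
target tcp [0.523  0.024  0.1028] shift [-1.1 -0.6 -1.1] rotvec [ 0.   0.1 -0. ]
```

>>> play_rows(moves=[3, 0, -7, 0, 0, 0, 8, -1, -18, 0, 0, 0, 14, -2, -32, 0, 0, 0, 20, -3, -46, 0, 0, 0, 26, -3, -58, 0, 0, 0, 31, -3, -69, 0, 0, 0, 35, -3, -78, 0, 0, 0, 38, -3, -84, 0, 0, 0, 39, -3, -86, 0, 0, 0, 39, -3, -86, 0, 0, 0])

```text
clock: 13.0
tcp_pos: [0.5626, 0.0214, 0.0171]
ee_rot: [180.0, 25.0, 176.6]
contact_force: [0.4, -0.5, 0.1]
width: 0.699
```

```bash
python3 to.py .5555 .0222 .035 -3.4 25; python3 - <<'E'
from h import *
p,d=save('side','s6'); cv2.imwrite('pics/s6c.png',cv2.resize(p[200:350,260:460],(800,600),interpolation=2)[:,:,::-1])
E
```

```text
13.0 [0.5626 0.0214 0.0171] [180.   25.  176.6] [ 0.4 -0.5  0.1] [ 11.6  50.1 -29.  131.5 132.9  34.4 -48.9] 0.699
target tcp [0.5635 0.0217 0.0178] shift [0.9 0.3 0.7] rotvec [-0.  0.  0.]
```

View pics/s6c.png

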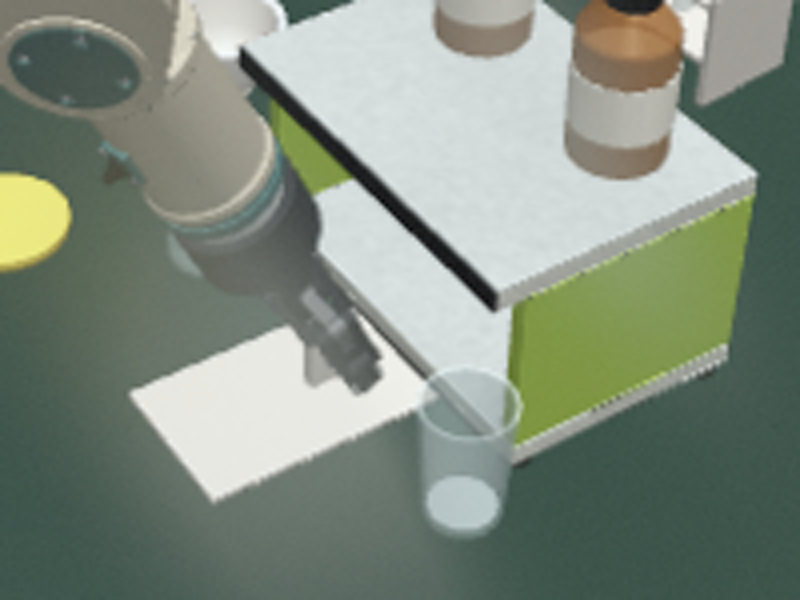

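The fingers straddle the fin at (330,360) and are clear of the rack. Closing.

>>> play_rows(moves=[0, 0, 0, 0, 0, 0, 0, 0, 0, 0, 0, 0, 0, 0, 0, 0, 0, 0, 0, 0, 0, 0, 0, 0, 0, 0, 0, 0, 0, 0, 0, 0, 0, 0, 0, 0, 0, 0, 0, 0, 0, 0, 0, 0, 0, 0, 0, 0, 0, 0, 0, 0, 0, 0, 0, 0, 0, 0, 0, 0], fingers=0)

```text
clock: 14.05
tcp_pos: [0.5626, 0.0215, 0.0176]
ee_rot: [180.0, 25.1, 176.6]
contact_force: [-2.3, -0.5, 5.4]
width: 0.129
```

>>> play_rows(moves=[-1, 0.1, 0, 0, 0, 0, -3, 0.2, 0, 0, 0, 0, -5, 0.3, 0, 0, 0, 0, -7.5, 0.4, 0, 0, 0, 0, -10, 0.6, 0, 0, 0, 0, -12.5, 0.7, 0, 0, 0, 0, -15, 0.9, 0, 0, 0, 0, -17.5, 1, 0, 0, 0, 0, -20, 1.2, 0, 0, 0, 0, -22.5, 1.3, 0, 0, 0, 0, -25, 1.5, 0, 0, 0, 0, -27.5, 1.6, 0, 0, 0, 0])

```text
clock: 15.25
tcp_pos: [0.5379, 0.0224, 0.0177]
ee_rot: [-180.0, 25.3, 176.5]
contact_force: [7.5, -0.7, -4.4]
width: 0.127
```

```bash
cat > chk.py <<'E'
from h import *
np.set_printoptions(precision=4,suppress=True)
import sys
p,d=save('top','t'+sys.argv[1]); I=info('top'); Q=world('top',d,*I)
def box(m,z):
    n,l,st,_=cv2.connectedComponentsWithStats(m.astype(np.uint8)); k=1+np.argmax(st[1:,4]); m=(l==k)
    c=max(cv2.findContours(m.astype(np.uint8),0,1)[0],key=cv2.contourArea)
    b=cv2.minAreaRect(ray('top',c.reshape(-1,2),z)[:,:2].astype(np.float32)); return b
b=box((p.min(2)>135)&(abs(Q[...,2]-.156)<.02)&(abs(Q[...,0]-.66)<.12)&(abs(Q[...,1]-.02)<.17),.156); print('rack',b, cv2.boxPoints(b)[np.argmin(cv2.boxPoints(b)[:,0])])
o=observe(); print(o['clock'],o['tcp_pos'],o['contact_force'],o['width'],o['joints'].round(1),o['ee_rot'].round(1))
E
python3 chk.py 7
```

```text
rack ((0.6672879457473755, 0.02440270036458969), (0.2597096264362335, 0.18354757130146027), 87.71749114990234) [ 0.5704 -0.1017]
15.3 [0.5376 0.0224 0.0177] [ 6.2159 -0.5692 -1.9353] 0.12508628963318102 [ 12.2  50.7 -31.1 135.4 134.8  38.7 -52.2] [-180.    25.3  176.5]
```

Rack unmoved to the pixel, pull ≈ 7 N. Continuing.

>>> play_rows(moves=[-2, 0.1, 0, 0, 0, 0, -4, 0.2, 0, 0, 0, 0, -6.5, 0.4, 0, 0, 0, 0, -9, 0.5, 0, 0, 0, 0, -11.5, 0.7, 0, 0, 0, 0, -14, 0.8, 0, 0, 0, 0, -16.5, 1, 0, 0, 0, 0, -19, 1.1, 0, 0, 0, 0, -21.5, 1.3, 0, 0, 0, 0, -24, 1.4, 0, 0, 0, 0, -26.5, 1.6, 0, 0, 0, 0, -29, 1.7, 0, 0, 0, 0])

```text
clock: 16.5
tcp_pos: [0.5068, 0.0247, 0.0176]
ee_rot: [180.0, 25.1, 176.6]
contact_force: [2.9, -0.2, 3.7]
width: 0.123
```

```bash
python3 chk.py 8
```

```text
rack ((0.6664472818374634, 0.024413198232650757), (0.259739488363266, 0.18052756786346436), 87.69792175292969) [ 0.571  -0.1017]
16.55 [0.5064 0.0247 0.0176] [ 2.2639 -0.02    6.9557] 0.12608094503477693 [ 12.4  51.5 -33.2 139.9 136.3  43.4 -55.5] [180.   25.1 176.6]
```

Total pull is 56 mm, the force has dropped and the rack is unmoved, so the plate end should be about 7 mm past the line. Pulling 4 mm more, then lifting while turning the hand upright.

>>> play_rows(moves=[-2, 0.1, 0, 0, 0, 0, -4, 0.2, 0, 0, 0, 0, -4, 0.2, 0, 0, 0, 0])

```text
clock: 16.85
tcp_pos: [0.5025, 0.025, 0.0176]
ee_rot: [180.0, 25.1, 176.6]
contact_force: [2.3, 0.0, 7.2]
width: 0.128
```

>>> play_rows(moves=[-1, 0, 4, 0, 0, 0, -3, 0, 12, 0.1, 2, 0, -6, 0, 20, 0.3, 5, 0, -10, 0.5, 28, 0.5, 8, 0, -14, 1, 36, 0.7, 11, 0, -18, 1, 44, 0.9, 14, 0, -22, 1, 52, 1, 17, 0, -26, 1.5, 60, 1.2, 20, 0, -30, 2, 67, 1.4, 23, 0, -32, 2, 73, 1.5, 25, 0, -32, 2, 73, 1.5, 25, 0, -32, 2, 73, 1.5, 25, 0])

```text
clock: 18.05
tcp_pos: [0.4698, 0.0273, 0.09]
ee_rot: [179.8, -0.1, 176.4]
contact_force: [0.1, 0.4, -2.6]
width: 0.128
```

```bash
python3 chk.py 9; python3 - <<'E'
from h import *
p,d=save('side','s9'); cv2.imwrite('pics/s9c.png',cv2.resize(p[130:370,180:500],(800,600),interpolation=2)[:,:,::-1])
E
```

```text
rack ((0.6664506196975708, 0.024414680898189545), (0.25970372557640076, 0.18057110905647278), 87.71043395996094) [ 0.571  -0.1017]
18.1 [0.4693 0.0266 0.0895] [-0.2399 -1.107  -1.7318] 0.1259426233597201 [ 17.6  39.6 -36.1 121.5  43.9  32.6  35.8] [179.9  -0.  176.5]
```

View pics/s9c.png

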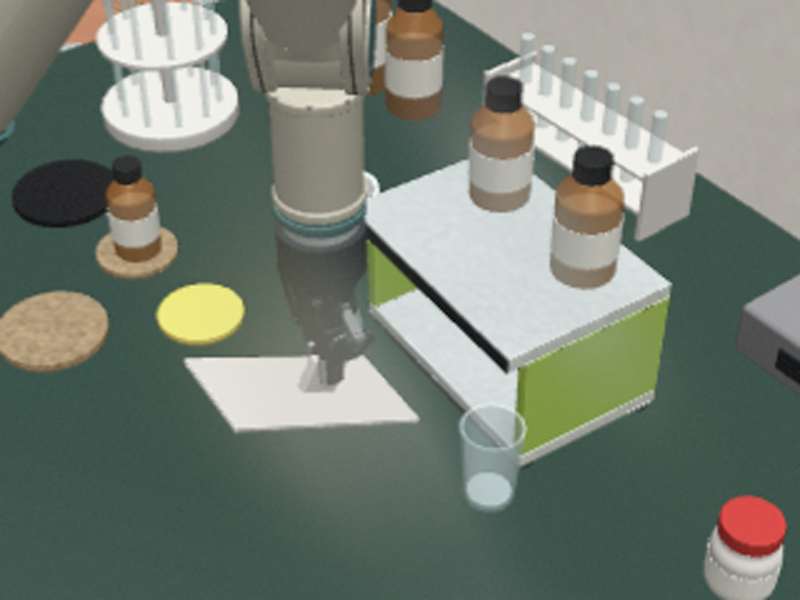

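The plate is free and held (fin at (325,365) in the crop). The rack stands with both bottles, and the amber bottle is on the mat at (130,210). Simulating the carry to the tray with the plate turned half round, which is the comfortable arm pose.

```bash
timeout 200 python3 -u - <<'E'
from sim import *
q=observe()['joints']
a=(.4693,.0266,.109)
for nm,Y in(('flip-',-168.8),('flip+',191.2)):
    print(nm); run(q,[(a,-3.5,0),((.45,.0266,.24),-3.5,0),((.43,-.15,.24),-3.5+.25*(Y+3.5),0),((.4254,-.3604,.24),-3.5+.6*(Y+3.5),0),((.4254,-.3604,.24),Y,0),((.4254,-.3604,.15),Y,25),((.4254,-.3604,.04),Y,25)],12)
E
python3 to.py .4254 -.3604 .24 -168.8 0
```

```text
flip-
(0.45, 0.0266, 0.24) -3.5 0 worst 0.3 end 0.1 [ 29.  26. -50. 119.  28.  47.  49.]
(0.43, -0.15, 0.24) -44.825 0 worst 0.2 end 0.1 [ 44.  24. -38. 118.  21.  45.  38.]
(0.4254, -0.3604, 0.24) -102.68 0 worst 0.2 end 0.2 [ 51.  30. -20. 103.  13.  50.  12.]
(0.4254, -0.3604, 0.24) -168.8 0 worst 0.1 end 0.1 [ 39.  29.  -2. 103.   1.  48. -43.]
(0.4254, -0.3604, 0.15) -168.8 25 worst 0.2 end 0.1 [ 25.  45.   7.  93.  13.  62. -57.]
(0.4254, -0.3604, 0.04) -168.8 25 worst 0.2 end 0.1 [ 25.  54.   7.  95.  14.  51. -60.]
flip+
(0.45, 0.0266, 0.24) -3.5 0 worst 0.3 end 0.1 [ 29.  26. -50. 119.  28.  47.  49.]
(0.43, -0.15, 0.24) 45.175 0 worst 0.3 end 0.2 [ 60.  32. -64. 118.  37.  53. 110.]
(0.4254, -0.3604, 0.24) 113.32 0 worst 79.5 end 79.5 [ 75.  44. -71. 115.  62.  62. 169.]
(0.4254, -0.3604, 0.24) 191.2 0 worst 165.6 end 160.9 [ 43.  28.  -9. 137. 148.  13. 169.]
(0.4254, -0.3604, 0.15) 191.2 25 worst 197.9 end 197.9 [ 15.  42.  18. 136. 143.  13. 169.]
(0.4254, -0.3604, 0.04) 191.2 25 worst 194.7 end 163.3 [ 19.  52.  13. 130. 141.  13. 169.]
18.15 [0.4689 0.0263 0.0893] [ 1.800e+02 -1.000e-01  1.765e+02] [-0.4  0.2 -2.1] [ 17.6  39.6 -36.  121.6  43.9  32.6  35.8] 0.125
target tcp [ 0.4254 -0.3604  0.221 ] shift [ -43.5 -386.7  131.7] rotvec [-1.000e-01 -0.000e+00 -1.653e+02]
```

>>> play_rows(moves=[-2, 0, 10, 0, 0, 0, -6, 0, 35, 0, 0, 0, -10, 0, 65, 0, 0, 0, -14, 0, 95, 0, 0, 0, -18, 0, 118, 0, 0, 0, -20, -5, 130, 0, 0, 0, -22, -25, 131, 0, 0, -3, -24, -55, 131, 0, 0, -9, -26, -90, 131, 0, 0, -16, -28, -125, 131, 0, 0, -23, -30, -160, 131, 0, 0, -30, -32, -195, 131, 0, 0, -37])

```text
clock: 19.35
tcp_pos: [0.4369, -0.1691, 0.2212]
ee_rot: [-179.9, 0.0, 139.3]
contact_force: [0.6, 0.3, -1.7]
width: 0.126
```

>>> play_rows(moves=[-1, -35, 0, 0, 0, -8, -3, -70, 0, 0, 0, -16, -5, -105, 0, 0, 0, -24, -7, -135, 0, 0, 0, -32, -9, -160, 0, 0, 0, -40, -11, -180, 0, 0, 0, -48, -12, -190, 0, 0, 0, -56, -12, -192, 0, 0, 0, -64, -12, -192, 0, 0, 0, -72, -12, -192, 0, 0, 0, -80, -12, -192, 0, 0, 0, -88, -12, -192, 0, 0, 0, -96])

```text
clock: 20.55
tcp_pos: [0.4254, -0.3591, 0.2212]
ee_rot: [-180.0, 0.0, 43.3]
contact_force: [-0.4, -0.4, -1.4]
width: 0.126
```

>>> play_rows(moves=[0, 0, 0, 0, 0, -8, 0, 0, 0, 0, 0, -16, 0, 0, 0, 0, 0, -23, 0, 0, 0, 0, 0, -29, 0, 0, 0, 0, 0, -32, 0, 0, 0, 0, 0, -32, 0, 0, 0, 0, 0, -32])

```text
clock: 21.25
tcp_pos: [0.4259, -0.3593, 0.2212]
ee_rot: [180.0, 0.0, 11.7]
contact_force: [-0.4, 0.4, -1.6]
width: 0.126
```

```bash
python3 to.py .4254 -.3604 .14 -168.8 25
```

```text
21.25 [ 0.4259 -0.3593  0.2212] [180.    0.   11.7] [-0.4  0.4 -1.6] [ 38.3  29.   -1.6 102.6   1.1  48.4 -42.1] 0.126
target tcp [ 0.4175 -0.362   0.1228] shift [ -8.3  -2.6 -98.4] rotvec [-4.9 24.5 -0.5]
```

>>> play_rows(moves=[-1, 0, -8, -0.5, 2.5, 0, -2, 0, -22, -1.2, 6, 0, -3, -1, -38, -2, 10, -0.1, -4, -1, -54, -2.8, 14, -0.2, -5, -2, -70, -3.6, 18, -0.3, -7, -2, -84, -4.4, 22, -0.4, -8, -3, -94, -4.9, 24.5, -0.5, -8, -3, -98, -4.9, 24.5, -0.5, -8, -3, -98, -4.9, 24.5, -0.5, -8, -3, -98, -4.9, 24.5, -0.5])

```text
clock: 22.25
tcp_pos: [0.4177, -0.3637, 0.124]
ee_rot: [179.9, 24.9, 11.0]
contact_force: [0.7, 0.3, -1.5]
width: 0.128
```

```bash
cat > pl.py <<'E'
from h import *
import sys
np.set_printoptions(precision=4,suppress=True)
o=observe(); print(o['clock'],o['tcp_pos'],o['ee_rot'],o['contact_force'])
for n in('top','side'):
    I=info(n);p,d=save(n,n+sys.argv[1]);Q=world(n,d,*I); zc=float(sys.argv[2])
    m=(abs(Q[...,2]-zc)<.02)&(abs(Q[...,0]-.436)<.14)&(abs(Q[...,1]+.358)<.14)&(p.min(2)>(190 if n=='top' else 170))&(np.ptp(p.astype(int),2)<25)
    k,l,st,_=cv2.connectedComponentsWithStats(m.astype(np.uint8)); m=l==1+np.argmax(st[1:,4]); q=Q[m]
    c=np.linalg.lstsq(np.c_[q[:,:2]-[.436,-.358],np.ones(len(q))],q[:,2],rcond=None)[0]
    print(n,m.sum(),'slopes',c,'box',cv2.minAreaRect(q[:,:2].astype(np.float32)))
E
python3 pl.py 10 .11; python3 -c "
import cv2;p=cv2.imread('pics/side10.png');cv2.imwrite('pics/s10c.png',cv2.resize(p[240:480,300:620],(800,600)))"
```

```text
22.25 [ 0.4177 -0.3637  0.124 ] [179.9382  24.9066  10.9937] [ 0.6907  0.3385 -1.4862]
top 2807 slopes [0.0019 0.0025 0.1118] box ((0.4369455575942993, -0.3594513535499573), (0.19849908351898193, 0.1020006462931633), 11.526253700256348)
side 3801 slopes [0.0019 0.0008 0.1125] box ((0.434614896774292, -0.3595215082168579), (0.20022812485694885, 0.10167712718248367), 11.42796802520752)
```

View pics/s10c.png

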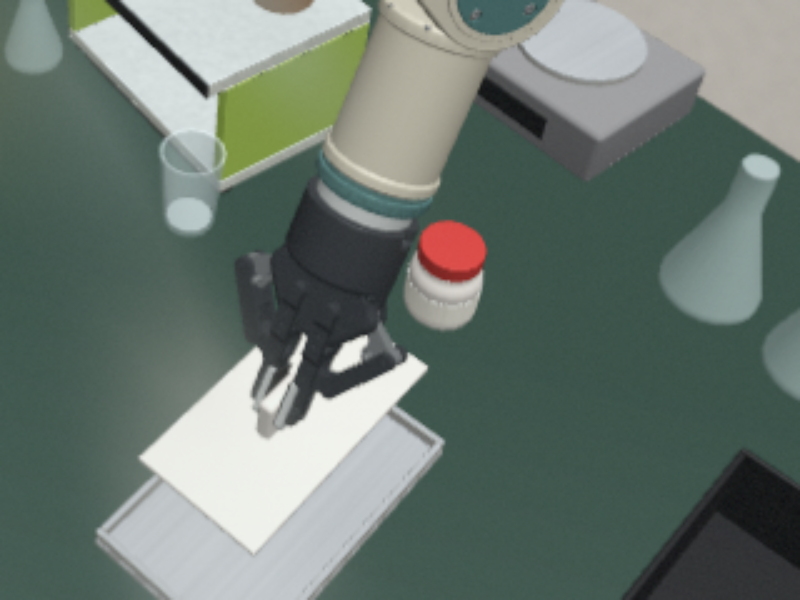

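The plate is level (slope 0.002), centred at (0.436, −0.3595), yaw 11.5°, and parallel to the tray. Lowering 96 mm, then gently.

>>> play_rows(moves=[0, 1, -8, 0, 0, 0, 0, 1, -24, 0, 0, 0, 0, 1, -42, 0, 0, 0, 0, 1, -60, 0, 0, 0, 0, 1, -76, 0, 0, 0, 0, 1, -88, 0, 0, 0, 0, 1, -94, 0, 0, 0, 0, 1, -96, 0, 0, 0, 0, 1, -97, 0, 0, 0, 0, 1, -97, 0, 0, 0])

```text
clock: 23.35
tcp_pos: [0.4185, -0.3624, 0.0266]
ee_rot: [179.9, 24.9, 11.0]
contact_force: [0.0, 0.4, -1.9]
width: 0.128
```

>>> play_rows(moves=[0, 0, -1, 0, 0, 0, 0, 0, -2, 0, 0, 0, 0, 0, -3, 0, 0, 0, 0, 0, -4, 0, 0, 0, 0, 0, -4, 0, 0, 0])

```text
clock: 23.85
tcp_pos: [0.4182, -0.3622, 0.0227]
ee_rot: [180.0, 25.0, 11.1]
contact_force: [0.1, 0.8, 2.8]
width: 0.13
```

Contact at the expected height. Opening, then backing off along the tool axis.

>>> play_rows(moves=[0, 0, 0, 0, 0, 0, 0, 0, 0, 0, 0, 0, 0, 0, 0, 0, 0, 0, 0, 0, 0, 0, 0, 0, 0, 0, 0, 0, 0, 0, 0, 0, 0, 0, 0, 0], fingers=45)

```text
clock: 24.45
tcp_pos: [0.4181, -0.3621, 0.0221]
ee_rot: [180.0, 25.0, 11.1]
contact_force: [-0.2, -0.1, -0.3]
width: 0.523
```

>>> play_rows(moves=[2, 0, 4, 0, 0, 0, 6, 1, 14, 0, 0, 0, 13, 3, 28, 0, 0, 0, 21, 4, 46, 0, 0, 0, 30, 6, 66, 0, 0, 0, 39, 8, 86, 0, 0, 0, 46, 9, 101, 0, 0, 0, 50, 10, 110, 0, 0, 0, 50, 10, 120, 0, 0, 0, 50, 10, 125, 0, 0, 0, 50, 10, 125, 0, 0, 0])

```text
clock: 25.55
tcp_pos: [0.4678, -0.3525, 0.1477]
ee_rot: [179.9, 25.0, 11.0]
contact_force: [-0.6, -0.4, 0.5]
width: 0.527
```

```bash
python3 pl.py 12 .01; python3 chk.py 12; python3 - <<'E'
from h import *
np.set_printoptions(precision=4,suppress=True)
I=info('side');d=np.load('pics/side12.npy');Q=world('side',d,*I)
m=(Q[...,2]>.115)&(Q[...,2]<.13)&(abs(Q[...,0]-.455)<.04)&(abs(Q[...,1]-.391)<.04);print('bottle cap',Q[m].mean(0))
E
```

```text
25.55 [ 0.4678 -0.3525  0.1477] [179.9493  24.9664  11.0133] [-0.5737 -0.388   0.4674]
top 2805 slopes [-0.0031  0.0082  0.0102] box ((0.4382515549659729, -0.3605673611164093), (0.20644481480121613, 0.10718108713626862), 11.501534461975098)
side 7334 slopes [0.0016 0.0068 0.0102] box ((0.4347894787788391, -0.35972860455513), (0.24122631549835205, 0.14010611176490784), 10.896347999572754)
rack ((0.6664736270904541, 0.02441377192735672), (0.25970372557640076, 0.180525004863739), 87.71043395996094) [ 0.5711 -0.1017]
25.7 [ 0.4675 -0.352   0.1467] [ 0.029  -0.4287 -0.061 ] 0.5246650722608441 [ 21.8  47.1   6.8  85.1  11.   68.3 -57.6] [-180.    25.    11.1]
bottle cap [0.4539 0.3862 0.1229]
```

View pics/side12.png

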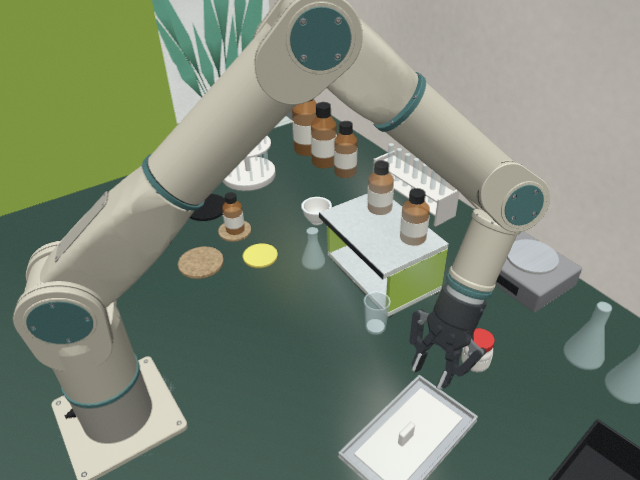

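The plate lies flat in the tray, fin at (406,433). The rack, both its bottles, the mat bottle at (233,215) and the glassware stand in place, and the hand is clear. Handing in.

```bash
python3 -c "
from bench import *
print(close_job())"
```

```text
the job is handed in; nothing more can be done
None
```

I moved the small amber bottle onto the small cork mat, then slid the plate out level. The pull was about 60 mm at a 25° hand lean and roughly 7 N. I then turned the plate half round and laid it fin up in the steel tray. The job was handed in at about 25.7 s of the 64 s allowed.

| Last check | Measured | Limit |
|---|---|---|
| Bottle on the mat, centre offset | about 2 mm (wrist camera), 5 mm (side camera) | 18 mm |
| Bottle underside height | 8 mm | 5 to 12 mm |
| Plate in the tray, centre offset | about 3 mm (top camera) | 30 mm |
| Plate tilt | under 0.01 rad | 0.05 rad |
| Rack shift | under 1 mm | 15 mm |

- **Rack and glassware:** both bottles still stand on the rack, and the other glassware looks untouched in the last side picture. I checked the glassware only by eye. The hand was clear of everything.
- **Check that disagreed:** the side camera's final outline of the plate also took in the tray (240 × 140 mm), so I used only the top camera for the plate's position.
- **Lean that failed:** the first attempt stopped at 18° because a wrist joint reached its limit. A rough arm model gave a workable path for 25°.
- **Step 2:** I did not measure the plate's trapped end as it left the rack. The distance pulled and the drop in force put it about 11 mm past the line.

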